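Wind the docking plug home against the card terminal

ROBOT

A 7-joint arm with a two-finger parallel gripper is mounted at the origin on the work surface; the furniture and walls round the work are solid. World frame = base frame: x ahead of the robot, y to its left, z up, the work surface at z = 0. Lengths are in m, angles in rad, forces in N, time in s.
With the tool pointing down it reaches from about 0.4 to 0.85 m from the base axis. Payload 4.4 kg.
Tool frame: the origin (TCP) lies midway between the tips of the shut fingers; the grasp point (between the pads) lies 19 mm behind it (arm.grip_point_offset is the distance from the TCP to the grasp point, in m); z points along the fingers, y is the line along which they close (so a half turn about z gives the same grasp; the last joint's range is limited). The gripper opens to 94 mm and grips with 3 to 60 N. Pads are 16 mm wide; open, the fingers measure 119 mm over their backs; the gripper's body (75 mm by 177 mm) begins 78 mm behind the grasp point.
Start: joints at [1.254, 0.628, 0.038, 1.517, -0.027, 0.996, -0.02], TCP at [0.161, -0.63, 0.205] pointing down, gripper open.
Joint ranges: [-3.06, 3.06], [-0.37, 2.12], [-1.25, 1.32], [0.18, 2.47], [-1.1, 4.24], [0.23, 1.98], [-2.94, 2.94]. Speed limits (rad/s): [2.57, 2.57, 3.14, 3.14, 3.14, 3.14, 3.14].

INTERFACE

Orientations are given as a 3x3 rotation matrix whose columns are the frame's x, y, z axes.
In Python, from cell import arm gives the robot as it stands.
- The arm moves only by the tool step_arm, never from a script. Its argument "increments" is a list of rows, each an object with "gripper": the opening in per cent of the stroke, from 0 (shut) to 100 (fully open); "xyz": the shift along the tool's x, y, z as a fraction of full scale, a list of three; "turn": the turn, a rotation vector about the tool's x, y, z as a fraction of full scale, a list of three. In form: [{"gripper": gripper, "xyz": [x, y, z], "turn": [rx, ry, rz]}, ...]. A call has 1 to 10 rows; each row is the pose to reach, as a shift and turn from the pose commanded when the call began, along the tool's axes at that moment, turning the shorter way round; what a row does not reach only later rows make up. Full scale, the value 1, is 0.15 m for a shift and pi rad for a turn. A row lasts 1/10 s, in which the tool goes at most 50 mm and 8.59 degrees, less where a joint would pass 70% of its speed; a pose out of reach is approached as far as the arm can. A call with a number of a shift or a turn outside -1 to 1 is refused whole. A call with a gripper value outside its range is refused whole. The fingers move at their own pace and stop on an object; "force" is the grip in N (left out, the last holds). Time passes only in rows, so rows that repeat a pose let the fingers close. It gives the time, the measured TCP pose, the force, the opening and the grip force at its end, in the units of the state.
- arm.observe(): the state, without advancing time (a new reading comes with each control period).
- arm.get_image(name): name is "side" or "top" or "wrist"; returns (picture, depth): 480x640x3 uint8, red, green, blue; 480x640 float32, m along the optical axis (not along the pixel's ray), 0 where there is no reading.
- arm.camera_info(name): a dict with "vfov" (degrees; the focal length in pixels is half the picture's height over the tangent of half this angle, whatever the lens; pixels are square), "cx", "cy" (the principal point, pixels), "R" (3x3) and "t" (3): a world point X has camera coordinates R X + t; the wrist camera has in their place "tool_from_camera" (4x4, takes a point from camera to tool coordinates, whose origin is the TCP and whose axes are the flange's). Camera axes: x right, y down, z forward; pixel columns grow to the right and rows downward; lengths in m; the calibration is good to about 2 mm. The wrist camera is an equidistant fisheye: a pixel r from the principal point sees the ray r / f radians off the axis. A picture is of the moment at which its call begins: read the wrist's pose just before it. camera_info takes no time and is no camera call.
- arm.close_job(): hands the job in; it is judged then, once.
The state is a dict: "time_s": time; "joint_pos": joint angles; "dq": joint speeds; "joint_torque": joint torques, N m; "position": TCP position; "eef_rot": TCP orientation; "force": force on the tool from outside, world axes, zero at the start; "torque": the same for the moment, N m; "width": opening from 0.0 (shut) to 1.0 (fully open); "gripper_force": force on a finger pad.
Only numpy, scipy, OpenCV 4.12 (cv2) and the standard library are available. Lean on these libraries where they do the work, as an engineer would, in place of code of your own. Each camera call takes 0.05 s, during which the arm holds its last target. There are 200 camera calls.

TASK

One of the two docking fixtures has a card terminal in its nest, the other a bare circuit board. On the fixture with the card terminal, wind the handwheel clockwise (seen from above) by its crank handle until the sliding docking plug touches the terminal, then let go. Move the plug only by the wheel, do not push the carriage itself, and leave the board's fixture alone.

Things in the scene. Friction and masses are not known exactly. Their poses are not given: they have to be found in the camera images.
- terminal_gap (a joint): gap in m between the docking plug's nose and the card terminal on the terminal's fixture: 0 = touching (a hard stop), at most 0.055. It is coupled by rack and pinion to the handwheel: one clockwise turn (seen from above) closes 60 mm, so the wheel turns 0.1047 rad per mm; it stays where it is left
- terminal_handle (a point): centre (half-way up) of the black upright crank handle on the terminal fixture's handwheel: a round post 20 mm in diameter and 52 mm tall that spins freely on its pin, so it can be held at a constant gripper yaw while the wheel turns. It stands 42 mm off the wheel's axis. This point is 27 mm above the handle's foot, about 108 mm above the bench; the handle's top is 133 mm above the bench. About 2 to 3 N at the handle turns the wheel
- terminal_axis (a point): point on the upright axis of the terminal fixture's handwheel, fixed to the fixture, at the height of the handle's centre (108 mm above the bench). The wheel is a steel disc 110 mm in diameter whose rim's top is 79 mm, and whose hub's top is 91 mm, above the bench. The frame's x axis points along the fixture from the nest (terminal) end to the wheel end
- terminal_carriage: the sliding carriage with the docking plug on the terminal's fixture: an aluminium block 34 x 88 mm, 48 mm high above the bench, with a black plug nose 18 mm long towards the terminal. Origin at bench height under the plug's front face; x points away from the terminal, towards the wheel. Not to be touched
- terminal_dock: the whole fixture that holds the card terminal (146 x 75 x 28 mm, white, with keys, lying across the nest): grey base plate 260 x 130 x 12 mm, bolted down, origin at the centre of its underside, x towards the wheel end; the wheel's axis is at x = +90 mm
- board_handle (a point): centre of the crank handle of the other fixture, the same in every way but with a bare green circuit board in its nest; to be left alone
- board_dock: the whole other fixture (circuit board in the nest), built as the first one
- board_plug (a point): front of the docking plug of the board's fixture; to be left where it is

How it is judged:
By the outcome, as a careful person would: the job done as asked, in the order asked, and still so for the second after the job is handed in, with the robot touching nothing.
It also fails if it takes over 45 s, if anything falls off the work surface, if the arm or the gripper's body presses on something with over 40 N, if the wrist force passes 120 N, or if a joint passes its speed limit or range.

## Working session

There is one attempt and no reset: what is moved stays moved. The work goes in short steps, Python scripts to look and compute and a tool call to move; the robot and the scene stay as the last step left them, time stands still between calls to the robot, and variables do not carry over. Pictures are saved under pics/ and viewed, at most 10 in all, crops included, and the job is handed in when it is done.

Besides the shell and the picture viewer there is one more tool, called after "Request:" as a command line: name --argument value ..., lists and objects as JSON in quotes. step_arm: Moves the arm, as the interface text tells. Shift numbers are shares of 0.15 m and turn numbers shares of pi rad, none past 1 either way. Its arguments: {"type":"object","properties":{"increments":{"type":"array","items":{"type":"object","properties":{"gripper":{"type":"number"},"xyz":{"type":"array","items":{"type":"number"}},"turn":{"type":"array","items":{"type":"number"}}}}},"force":{"type":"number"}},"required":["increments"]}

```bash
mkdir -p pics
cat > h.py <<'E'
import numpy as np, cv2
from cell import arm
def snap(n,f):
    im,d=arm.get_image(n); cv2.imwrite(f'pics/{f}.png',im[:,:,::-1]); np.save(f'pics/{f}.npy',d); return im,d
def world(n,d,u,v,w=2):
    i=arm.camera_info(n); f=240/np.tan(np.radians(i['vfov'])/2)
    p=d[v-w:v+w+1,u-w:u+w+1]; z=np.median(p[p>0])
    c=np.array([(u-i['cx'])/f*z,(v-i['cy'])/f*z,z]); return np.array(i['R']).T@(c-np.array(i['t']))
E
python3 - <<'E'
from h import *
snap('top','top1'); snap('side','side1')
s=arm.observe(); print(s)
E
```

```text
{'time_s': 0.1, 'joint_pos': array([ 1.25418368,  0.62920162,  0.03848628,  1.51824437, -0.02694377,
        0.99626182, -0.02003376]), 'dq': array([ 0.00041945, -0.00224748,  0.00051067, -0.00211483,  0.00170578,
       -0.00023073, -0.00097767]), 'joint_torque': array([ 2.57157182e-03, -5.50797129e+01,  1.14722438e+00, -1.87119699e+01,
       -5.22416714e-02,  1.92031410e-02,  6.22782841e-05]), 'position': array([ 0.16117231, -0.62911406,  0.2046881 ]), 'eef_rot': array([[ 9.68720017e-01,  2.48155802e-01, -4.76983918e-04],
       [ 2.48156246e-01, -9.68718821e-01,  1.52405403e-03],
       [-8.38604481e-05, -1.59474819e-03, -9.99998725e-01]]), 'force': array([0.09401641, 0.4227311 , 0.31330059]), 'torque': array([0.03667769, 0.05705682, 0.01293854]), 'gripper_force': 0.0, 'width': 1.0031440148189679}
```

View pics/top1.png

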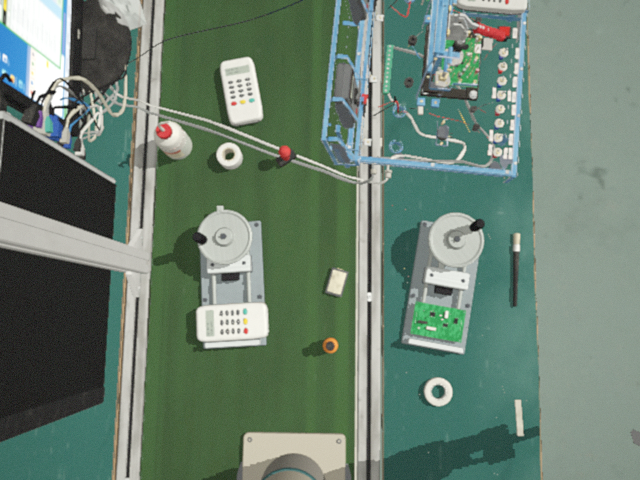

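View pics/side1.png

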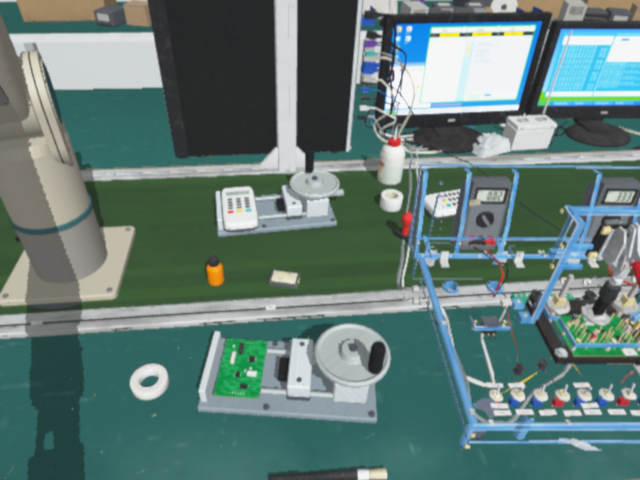

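Top view: the card terminal's fixture is the left one: wheel hub at about (224,237), handle top (199,238), terminal (233,322). The board's fixture is on the right. The side view confirms this, and shows a white post standing behind the terminal's wheel.

Run:
```python
from h import *
d=np.load('pics/top1.npy')
for n,u,v in [('hub',224,237),('handle',199,238),('handle',202,239),('rimR',246,237),('rimT',224,215),('rimL',204,222),('rimB',224,260),('carr',235,267),('term',233,322),('post',135,270),('post2',135,250),('arm',60,240),('base R',262,300),('bench',300,250),('peg',220,208)]:
    print(n,u,v,world('top',d,u,v,1).round(4))
i=arm.camera_info('top');print(-np.array(i['R']).T@i['t'],i['vfov'])
d=np.load('pics/side1.npy')
for n,u,v in [('handle',310,155),('handle',310,165),('post',287,100),('post',287,150),('hub',315,180)]:
    print(n,u,v,world('side',d,u,v,1).round(4))
a=cv2.imread('pics/top1.png')[195:355,150:290]; cv2.imwrite('pics/c1.png',cv2.resize(a,None,fx=3.7,fy=3.7,interpolation=cv2.INTER_CUBIC))
# tall obstacles map near terminal dock
```

```text
hub 224 237 [0.4908 0.1408 0.0904]
handle 199 238 [0.4826 0.1798 0.1326]
handle 202 239 [0.4817 0.1757 0.1253]
rimR 246 237 [0.4933 0.0997 0.0761]
rimT 224 215 [0.5371 0.1451 0.0766]
rimL 204 222 [0.5224 0.1845 0.077 ]
rimB 224 260 [0.4468 0.1419 0.0764]
carr 235 267 [0.4355 0.1245 0.0485]
term 233 322 [0.3249 0.1263 0.04  ]
post 135 270 [0.4246 0.3168 0.079 ]
post2 135 250 [0.4628 0.3144 0.0921]
arm 60 240 [0.4439 0.3209 0.3825]
base R 262 300 [0.3706 0.0727 0.0099]
bench 300 250 [ 0.4771 -0.0038  0.0009]
peg 220 208 [0.5581 0.161  0.0404]
[ 0.34138367 -0.07513523  1.18781095] 46.01420762757994
handle 310 155 [0.4867 0.1767 0.1262]
handle 310 165 [0.4872 0.1752 0.1021]
post 287 100 [0.4478 0.3225 0.1913]
post 287 150 [0.4474 0.3252 0.0601]
hub 315 180 [0.4937 0.1341 0.0885]
```

View pics/c1.png

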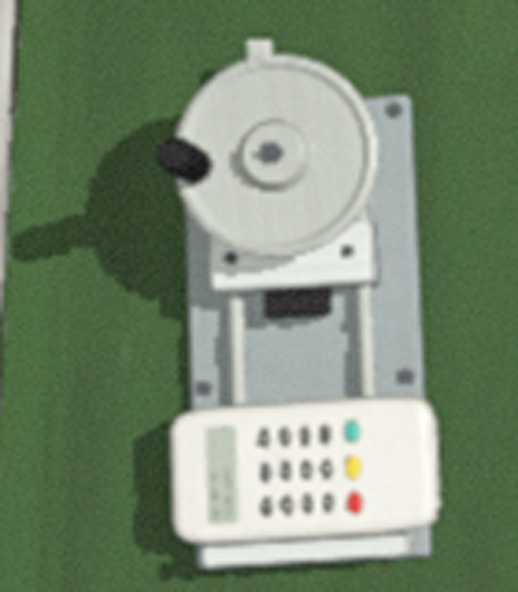

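Crop: hub at (270,152), handle top at (172,158), plug nose front at y≈318, terminal edge at y≈402, so the gap is roughly 45–50 mm (almost one turn). I'm setting off, and will square the tool to the world axes on the way.

Request:
step_arm --increments '[{"gripper": 100,"xyz": [0.3,-0.2,-0.3],"turn": [0,0,0.04]},{"gripper": 100,"xyz": [0.6,-0.4,-0.3],"turn": [0,0,0.08]},{"gripper": 100,"xyz": [0.845,-0.61,-0.3],"turn": [0,0,0.08]},{"gripper": 100,"xyz": [0.845,-0.61,-0.3],"turn": [0,0,0.08]},{"gripper": 100,"xyz": [0.845,-0.61,-0.3],"turn": [0,0,0.08]},{"gripper": 100,"xyz": [0.845,-0.61,-0.3],"turn": [0,0,0.08]}]'

```text
time_s: 0.7
position: [0.2609, -0.5101, 0.2504]
eef_rot: [[1.0, -0.0, -0.001], [-0.0, -1.0, -0.001], [-0.001, 0.001, -1.0]]
force: [-0.9, -0.1, 0.3]
width: 0.999
gripper_force: 0.0
```

Request:
step_arm --increments '[{"gripper": 100,"xyz": [0.25,-0.25,0],"turn": [0,0,0]},{"gripper": 100,"xyz": [0.5,-0.5,0],"turn": [0,0,0]},{"gripper": 100,"xyz": [0.75,-0.75,0],"turn": [0,0,0]},{"gripper": 100,"xyz": [1,-1,0],"turn": [0,0,0]},{"gripper": 100,"xyz": [1,-1,0],"turn": [0,0,0]},{"gripper": 100,"xyz": [1,-1,0],"turn": [0,0,0]}]'

```text
time_s: 1.3
position: [0.4123, -0.3595, 0.2501]
eef_rot: [[1.0, 0.002, -0.0], [0.002, -1.0, 0.0], [-0.0, -0.0, -1.0]]
force: [-0.0, -0.8, -0.3]
width: 0.998
gripper_force: 0.0
```

Request:
step_arm --increments '[{"gripper": 100,"xyz": [0,-0.33,0],"turn": [0,0,0]},{"gripper": 100,"xyz": [0,-0.66,0],"turn": [0,0,0]},{"gripper": 100,"xyz": [0,-1,0],"turn": [0,0,0]},{"gripper": 100,"xyz": [0,-1,0],"turn": [0,0,0]},{"gripper": 100,"xyz": [0,-1,0],"turn": [0,0,0]}]'

```text
time_s: 1.8
position: [0.4106, -0.2119, 0.2507]
eef_rot: [[1.0, -0.003, -0.0], [-0.003, -1.0, -0.002], [-0.0, 0.002, -1.0]]
force: [-0.5, -0.4, 0.3]
width: 1.003
gripper_force: 0.0
```

Request:
step_arm --increments '[{"gripper": 100,"xyz": [0,-0.33,0],"turn": [0,0,0]},{"gripper": 100,"xyz": [0,-0.66,0],"turn": [0,0,0]},{"gripper": 100,"xyz": [0,-1,0],"turn": [0,0,0]},{"gripper": 100,"xyz": [0,-1,0],"turn": [0,0,0]},{"gripper": 100,"xyz": [0,-1,0],"turn": [0,0,0]}]'

```text
time_s: 2.3
position: [0.4122, -0.0619, 0.2506]
eef_rot: [[1.0, -0.003, 0.001], [-0.003, -1.0, -0.001], [0.001, 0.001, -1.0]]
force: [-0.6, -0.3, -0.3]
width: 1.001
gripper_force: 0.0
```

Request:
step_arm --increments '[{"gripper": 100,"xyz": [0.1,-0.3,0],"turn": [0,0,0]},{"gripper": 100,"xyz": [0.2,-0.6,0],"turn": [0,0,0]},{"gripper": 100,"xyz": [0.3,-0.9,0],"turn": [0,0,0]},{"gripper": 100,"xyz": [0.3,-1,0],"turn": [0,0,0]},{"gripper": 100,"xyz": [0.3,-1,0],"turn": [0,0,0]},{"gripper": 100,"xyz": [0.3,-1,0],"turn": [0,0,0]}]'

```text
time_s: 2.9
position: [0.4574, 0.0867, 0.2501]
eef_rot: [[1.0, -0.005, -0.001], [-0.005, -1.0, -0.002], [-0.001, 0.002, -1.0]]
force: [0.3, -0.2, -0.7]
width: 0.998
gripper_force: 0.0
```

Run:
```python
from h import *
s=arm.observe(); print(s['time_s'],s['position'],s['joint_pos'].round(2)); snap('wrist','w1'); snap('top','top2'); print(arm.camera_info('wrist'))
```

```text
2.9 [0.45738199 0.08669295 0.25013279] [-0.18  0.31 -0.09  1.95  0.04  0.88 -1.86]
{'vfov': 65.70646984690485, 'cx': 323.6608170411458, 'cy': 235.63476281639132, 'tool_from_camera': array([[-7.28811325e-04, -9.57950809e-01, -2.86931555e-01,
         8.43427831e-02],
       [ 9.99999723e-01, -7.40857418e-04, -6.65878688e-05,
        -6.14850075e-04],
       [-1.48787468e-04, -2.86931524e-01,  9.57951084e-01,
        -1.79369783e-01],
       [ 0.00000000e+00,  0.00000000e+00,  0.00000000e+00,
         1.00000000e+00]])}
```

View pics/w1.png

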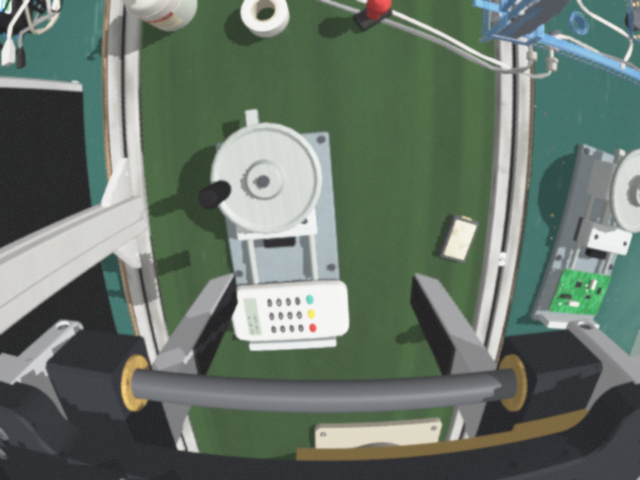

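Wrist view: hub centre (262,180), handle from its foot (228,190) to its top (207,196), wheel rim about (212–321, 124–233).

```bash
cat >> h.py <<'E'
def wray(u,v,z,s):
    i=arm.camera_info('wrist'); f=240/np.tan(np.radians(i['vfov'])/2)
    a=np.array([u-i['cx'],v-i['cy']]); r=np.hypot(*a); t=r/f
    c=np.r_[np.sin(t)*a/r,np.cos(t)]; T=np.array(i['tool_from_camera']); R=np.array(s['eef_rot'])
    o=R@T[:3,3]+s['position']; d=R@T[:3,:3]@c; return o+d*(z-o[2])/d[2]
E
python3 - <<'E'
from h import *
s=arm.observe()
for n,u,v,z in [('hub',262,180,.091),('htop',206,196,.133),('hmid',216,193,.108),('rimL',212,178,.079),('rimR',321,178,.079),('rimT',264,124,.079),('rimB',268,233,.079),('carrFront',279,248,.03),('termEdge',281,283,.035)]: print(n,wray(u,v,z,s).round(4))
d=np.load('pics/top1.npy')
# top-view handle: points z>.1 near wheel
i=arm.camera_info('top'); P=[]
for v in range(225,255):
  for u in range(185,215):
    if d[v,u]>0:
      p=world('top',d,u,v,0)
      if p[2]>.128 : P.append(p)
P=np.array(P);print(len(P),P.mean(0),P.min(0),P.max(0))
E
```

```text
hub [0.4941 0.1441 0.091 ]
htop [0.4879 0.1857 0.133 ]
hmid [0.4858 0.1842 0.108 ]
rimL [0.4959 0.1961 0.079 ]
rimR [0.4934 0.0896 0.079 ]
rimT [0.5459 0.1426 0.079 ]
rimB [0.4394 0.1425 0.079 ]
carrFront [0.4073 0.1384 0.03  ]
termEdge [0.3659 0.1375 0.035 ]
76 [0.48551998 0.18345717 0.13241814] [0.47698399 0.17451238 0.1282442 ] [0.49428056 0.19156204 0.13846731]
```

Request:
step_arm --increments '[{"gripper": 100,"xyz": [0.1,-0.32,0],"turn": [0,0,0]},{"gripper": 100,"xyz": [0.19,-0.65,0.0],"turn": [0,0,0]},{"gripper": 100,"xyz": [0.19,-0.65,0.1],"turn": [0,0,0]},{"gripper": 100,"xyz": [0.19,-0.65,0.3],"turn": [0,0,0]},{"gripper": 100,"xyz": [0.19,-0.65,0.5],"turn": [0,0,0]},{"gripper": 100,"xyz": [0.19,-0.65,0.65],"turn": [0,0,0]},{"gripper": 100,"xyz": [0.19,-0.65,0.65],"turn": [0,0,0]},{"gripper": 100,"xyz": [0.19,-0.65,0.65],"turn": [0,0,0]}]'

```text
time_s: 3.8
position: [0.486, 0.1863, 0.1534]
eef_rot: [[1.0, -0.003, 0.0], [-0.003, -1.0, -0.001], [0.0, 0.001, -1.0]]
force: [0.4, -0.0, 1.4]
width: 1.0
gripper_force: 0.0
```

Run:
```python
from h import *
s=arm.observe(); print(s['time_s'],s['position'],s['force']); snap('wrist','w2')
```

```text
3.8 [0.48596212 0.18629226 0.15338318] [ 0.4180693  -0.02049878  1.42402791]
```

View pics/w2.png

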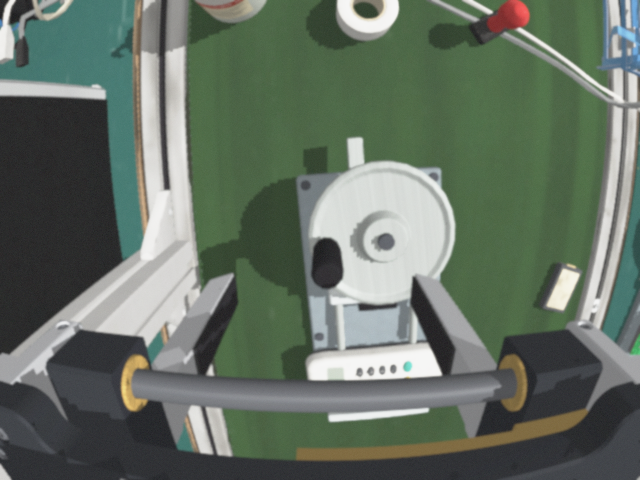

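Handle top centre is at about (327,271), between the fingers; hub at (386,241).

Run:
```python
from h import *
s=arm.observe()
for n,u,v,z in [('hub',386,241,.091),('htop',327,271,.133),('rimL',309,232,.079),('rimR',456,232,.079),('rimT',386,162,.079),('rimB',386,305,.079)]: print(n,wray(u,v,z,s).round(4))
```

```text
hub [0.4943 0.1445 0.091 ]
htop [0.4893 0.1856 0.133 ]
rimL [0.4974 0.198  0.079 ]
rimR [0.4972 0.089  0.079 ]
rimT [0.5475 0.1444 0.079 ]
rimB [0.4385 0.1395 0.079 ]
```

Request:
step_arm --force 12 --increments '[{"gripper": 100,"xyz": [0.013,0.007,0.12],"turn": [0,0,0]},{"gripper": 100,"xyz": [0.013,0.007,0.24],"turn": [0,0,0]},{"gripper": 100,"xyz": [0.013,0.007,0.35],"turn": [0,0,0]},{"gripper": 100,"xyz": [0.013,0.007,0.35],"turn": [0,0,0]},{"gripper": 60,"xyz": [0.013,0.007,0.35],"turn": [0,0,0]},{"gripper": 40,"xyz": [0.013,0.007,0.35],"turn": [0,0,0]},{"gripper": 30,"xyz": [0.013,0.007,0.35],"turn": [0,0,0]},{"gripper": 15,"xyz": [0.013,0.007,0.35],"turn": [0,0,0]},{"gripper": 10,"xyz": [0.013,0.007,0.35],"turn": [0,0,0]},{"gripper": 10,"xyz": [0.013,0.007,0.35],"turn": [0,0,0]}]'

```text
time_s: 4.85
position: [0.4873, 0.1868, 0.1006]
eef_rot: [[1.0, -0.001, 0.0], [-0.001, -1.0, 0.0], [0.0, -0.0, -1.0]]
force: [-0.1, 0.7, -0.3]
width: 0.529
gripper_force: 0.0
```

Request:
step_arm --increments '[{"gripper": 10,"xyz": [0,0,0],"turn": [0,0,0]},{"gripper": 10,"xyz": [0,0,0],"turn": [0,0,0]},{"gripper": 10,"xyz": [0,0,0],"turn": [0,0,0]}]'

```text
time_s: 5.15
position: [0.4872, 0.1867, 0.1004]
eef_rot: [[1.0, -0.001, -0.0], [-0.001, -1.0, -0.0], [-0.0, 0.0, -1.0]]
force: [0.5, -0.5, 0.4]
width: 0.269
gripper_force: 0.0
```

Request:
step_arm --increments '[{"gripper": 10,"xyz": [0,0,0],"turn": [0,0,0]},{"gripper": 10,"xyz": [0,0,0],"turn": [0,0,0]},{"gripper": 10,"xyz": [0,0,0],"turn": [0,0,0]}]'

```text
time_s: 5.45
position: [0.487, 0.1845, 0.1004]
eef_rot: [[1.0, -0.002, -0.001], [-0.002, -1.0, -0.003], [-0.001, 0.003, -1.0]]
force: [0.3, -5.8, 1.8]
width: 0.211
gripper_force: 12.0
```

Gripped (19.8 mm wide). Working out the arc numbers for cranking, 8° per row.

```bash
cat > arc.py <<'E'
import numpy as np,sys
# args: cmd x,y at start, axis x,y, theta start, step deg, n
cx,cy,ax,ay,t0,st,n=map(float,sys.argv[1:])
for k in range(1,int(n)+1):
    t=np.radians(t0-st*k); p=np.array([ax+.042*np.cos(t),ay+.042*np.sin(t)])
    print(round(t0-st*k),[round((p[0]-cx)/.15,3),round(-(p[1]-cy)/.15,3)],p.round(4))
E
python3 arc.py .4875 .1865 .4935 .143 99 8 10
```

```text
91 [np.float64(0.035), np.float64(0.01)] [0.4928 0.185 ]
83 [np.float64(0.074), np.float64(0.012)] [0.4986 0.1847]
75 [np.float64(0.112), np.float64(0.02)] [0.5044 0.1836]
67 [np.float64(0.149), np.float64(0.032)] [0.5099 0.1817]
59 [np.float64(0.184), np.float64(0.05)] [0.5151 0.179 ]
51 [np.float64(0.216), np.float64(0.072)] [0.5199 0.1756]
43 [np.float64(0.245), np.float64(0.099)] [0.5242 0.1716]
35 [np.float64(0.269), np.float64(0.129)] [0.5279 0.1671]
27 [np.float64(0.289), np.float64(0.163)] [0.5309 0.1621]
19 [np.float64(0.305), np.float64(0.199)] [0.5332 0.1567]
```

Request:
step_arm --increments '[{"gripper": 10,"xyz": [0.035,0.01,0],"turn": [0,0,0]},{"gripper": 10,"xyz": [0.074,0.012,0],"turn": [0,0,0]},{"gripper": 10,"xyz": [0.112,0.02,0],"turn": [0,0,0]},{"gripper": 10,"xyz": [0.149,0.032,0],"turn": [0,0,0]},{"gripper": 10,"xyz": [0.184,0.05,0],"turn": [0,0,0]},{"gripper": 10,"xyz": [0.216,0.072,0],"turn": [0,0,0]},{"gripper": 10,"xyz": [0.245,0.099,0],"turn": [0,0,0]},{"gripper": 10,"xyz": [0.269,0.129,0],"turn": [0,0,0]},{"gripper": 10,"xyz": [0.289,0.163,0],"turn": [0,0,0]},{"gripper": 10,"xyz": [0.305,0.199,0],"turn": [0,0,0]}]'

```text
time_s: 6.45
position: [0.5339, 0.1571, 0.1005]
eef_rot: [[1.0, -0.0, 0.001], [-0.0, -1.0, 0.001], [0.001, -0.001, -1.0]]
force: [-0.6, 1.7, -1.6]
width: 0.213
gripper_force: 12.0
```

```bash
python3 arc.py .5332 .1567 .4935 .143 19 8 10
```

```text
11 [np.float64(0.01), np.float64(0.038)] [0.5347 0.151 ]
3 [np.float64(0.015), np.float64(0.077)] [0.5354 0.1452]
-5 [np.float64(0.014), np.float64(0.116)] [0.5353 0.1393]
-13 [np.float64(0.008), np.float64(0.154)] [0.5344 0.1336]
-21 [np.float64(-0.003), np.float64(0.192)] [0.5327 0.1279]
-29 [np.float64(-0.02), np.float64(0.227)] [0.5302 0.1226]
-37 [np.float64(-0.041), np.float64(0.26)] [0.527  0.1177]
-45 [np.float64(-0.067), np.float64(0.289)] [0.5232 0.1133]
-53 [np.float64(-0.096), np.float64(0.315)] [0.5188 0.1095]
-61 [np.float64(-0.129), np.float64(0.336)] [0.5139 0.1063]
```

Tracking well with low force, so I'll continue.

Request:
step_arm --increments '[{"gripper": 10,"xyz": [0.01,0.038,0],"turn": [0,0,0]},{"gripper": 10,"xyz": [0.015,0.077,0],"turn": [0,0,0]},{"gripper": 10,"xyz": [0.014,0.116,0],"turn": [0,0,0]},{"gripper": 10,"xyz": [0.008,0.154,0],"turn": [0,0,0]},{"gripper": 10,"xyz": [-0.003,0.192,0],"turn": [0,0,0]},{"gripper": 10,"xyz": [-0.02,0.227,0],"turn": [0,0,0]},{"gripper": 10,"xyz": [-0.041,0.26,0],"turn": [0,0,0]},{"gripper": 10,"xyz": [-0.067,0.289,0],"turn": [0,0,0]},{"gripper": 10,"xyz": [-0.096,0.315,0],"turn": [0,0,0]},{"gripper": 10,"xyz": [-0.129,0.336,0],"turn": [0,0,0]}]'

```text
time_s: 7.45
position: [0.5132, 0.1056, 0.1005]
eef_rot: [[1.0, -0.001, -0.0], [-0.001, -1.0, -0.001], [-0.0, 0.001, -1.0]]
force: [2.2, -0.5, -4.5]
width: 0.212
gripper_force: 12.0
```

```bash
python3 arc.py .5139 .1063 .4935 .143 -61 8 7
```

```text
-69 [np.float64(-0.036), np.float64(0.017)] [0.5086 0.1038]
-77 [np.float64(-0.073), np.float64(0.028)] [0.5029 0.1021]
-85 [np.float64(-0.112), np.float64(0.034)] [0.4972 0.1012]
-93 [np.float64(-0.151), np.float64(0.035)] [0.4913 0.1011]
-101 [np.float64(-0.189), np.float64(0.03)] [0.4855 0.1018]
-109 [np.float64(-0.227), np.float64(0.02)] [0.4798 0.1033]
-117 [np.float64(-0.263), np.float64(0.005)] [0.4744 0.1056]
```

Request:
step_arm --increments '[{"gripper": 10,"xyz": [-0.036,0.017,0],"turn": [0,0,0]},{"gripper": 10,"xyz": [-0.073,0.028,0],"turn": [0,0,0]},{"gripper": 10,"xyz": [-0.112,0.034,0],"turn": [0,0,0]},{"gripper": 10,"xyz": [-0.151,0.035,0],"turn": [0,0,0]},{"gripper": 10,"xyz": [-0.189,0.03,0],"turn": [0,0,0]},{"gripper": 10,"xyz": [-0.227,0.02,0],"turn": [0,0,0]},{"gripper": 10,"xyz": [-0.263,0.005,0],"turn": [0,0,0]}]'

```text
time_s: 8.15
position: [0.4738, 0.1063, 0.1005]
eef_rot: [[1.0, -0.0, 0.0], [-0.0, -1.0, 0.0], [0.0, -0.0, -1.0]]
force: [2.6, 1.0, -5.6]
width: 0.208
gripper_force: 12.0
```

```bash
python3 arc.py .4744 .1056 .4935 .143 -117 4 16
python3 - <<'E'
from h import *
snap('side','s2'); snap('top','t3')
a=cv2.imread('pics/s2.png')[140:250,190:370]; b=cv2.imread('pics/t3.png')[215:365,150:310]
r=lambda x:cv2.resize(x,(640,int(640*x.shape[0]/x.shape[1])),interpolation=cv2.INTER_CUBIC)
c=np.vstack([r(a),r(b)]); cv2.imwrite('pics/c2.png',cv2.resize(c,(384,int(c.shape[0]*.6))))
E
```

```text
-121 [np.float64(-0.017), np.float64(-0.009)] [0.4719 0.107 ]
-125 [np.float64(-0.033), np.float64(-0.02)] [0.4694 0.1086]
-129 [np.float64(-0.049), np.float64(-0.032)] [0.4671 0.1104]
-133 [np.float64(-0.064), np.float64(-0.045)] [0.4649 0.1123]
-137 [np.float64(-0.077), np.float64(-0.058)] [0.4628 0.1144]
-141 [np.float64(-0.09), np.float64(-0.073)] [0.4609 0.1166]
-145 [np.float64(-0.102), np.float64(-0.089)] [0.4591 0.1189]
-149 [np.float64(-0.113), np.float64(-0.105)] [0.4575 0.1214]
-153 [np.float64(-0.122), np.float64(-0.122)] [0.4561 0.1239]
-157 [np.float64(-0.13), np.float64(-0.14)] [0.4548 0.1266]
-161 [np.float64(-0.137), np.float64(-0.158)] [0.4538 0.1293]
-165 [np.float64(-0.143), np.float64(-0.177)] [0.4529 0.1321]
-169 [np.float64(-0.148), np.float64(-0.196)] [0.4523 0.135 ]
-173 [np.float64(-0.151), np.float64(-0.215)] [0.4518 0.1379]
-177 [np.float64(-0.152), np.float64(-0.235)] [0.4516 0.1408]
-181 [np.float64(-0.153), np.float64(-0.254)] [0.4515 0.1437]
```

View pics/c2.png

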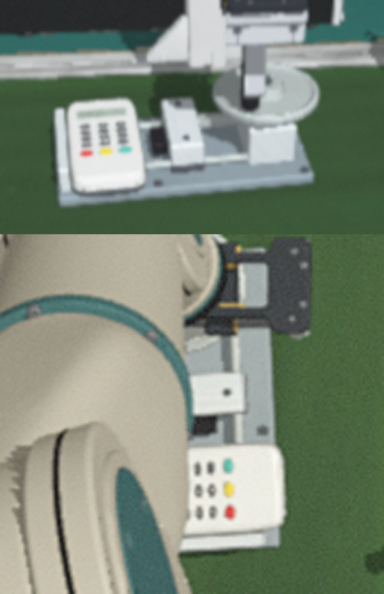

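The side crop shows the nose front at x≈149 and the terminal edge at x≈144, so only about 5–8 mm remains. I'll go on slower and watch the force.

Request:
step_arm --increments '[{"gripper": 10,"xyz": [-0.017,-0.009,0],"turn": [0,0,0]},{"gripper": 10,"xyz": [-0.033,-0.02,0],"turn": [0,0,0]},{"gripper": 10,"xyz": [-0.049,-0.032,0],"turn": [0,0,0]},{"gripper": 10,"xyz": [-0.064,-0.045,0],"turn": [0,0,0]},{"gripper": 10,"xyz": [-0.064,-0.045,0],"turn": [0,0,0]}]'

```text
time_s: 8.75
position: [0.4646, 0.1132, 0.1005]
eef_rot: [[1.0, 0.0, 0.0], [0.0, -1.0, 0.001], [0.0, -0.001, -1.0]]
force: [3.4, 2.7, -6.3]
width: 0.206
gripper_force: 12.0
```

```bash
python3 arc.py .4649 .1123 .4935 .143 -133 4 10
```

```text
-137 [np.float64(-0.014), np.float64(-0.014)] [0.4628 0.1144]
-141 [np.float64(-0.027), np.float64(-0.028)] [0.4609 0.1166]
-145 [np.float64(-0.039), np.float64(-0.044)] [0.4591 0.1189]
-149 [np.float64(-0.049), np.float64(-0.06)] [0.4575 0.1214]
-153 [np.float64(-0.059), np.float64(-0.078)] [0.4561 0.1239]
-157 [np.float64(-0.067), np.float64(-0.095)] [0.4548 0.1266]
-161 [np.float64(-0.074), np.float64(-0.114)] [0.4538 0.1293]
-165 [np.float64(-0.08), np.float64(-0.132)] [0.4529 0.1321]
-169 [np.float64(-0.084), np.float64(-0.151)] [0.4523 0.135 ]
-173 [np.float64(-0.087), np.float64(-0.171)] [0.4518 0.1379]
```

Request:
step_arm --increments '[{"gripper": 10,"xyz": [-0.014,-0.014,0],"turn": [0,0,0]},{"gripper": 10,"xyz": [-0.027,-0.028,0],"turn": [0,0,0]},{"gripper": 10,"xyz": [-0.039,-0.044,0],"turn": [0,0,0]},{"gripper": 10,"xyz": [-0.039,-0.044,0],"turn": [0,0,0]}]'

```text
time_s: 9.15
position: [0.4591, 0.1199, 0.1005]
eef_rot: [[1.0, 0.0, 0.001], [0.0, -1.0, 0.001], [0.001, -0.001, -1.0]]
force: [4.9, 2.1, -7.7]
width: 0.209
gripper_force: 12.0
```

```bash
python3 arc.py .4591 .1189 .4935 .143 -145 4 8
```

```text
-149 [np.float64(-0.011), np.float64(-0.016)] [0.4575 0.1214]
-153 [np.float64(-0.02), np.float64(-0.034)] [0.4561 0.1239]
-157 [np.float64(-0.028), np.float64(-0.051)] [0.4548 0.1266]
-161 [np.float64(-0.035), np.float64(-0.07)] [0.4538 0.1293]
-165 [np.float64(-0.041), np.float64(-0.088)] [0.4529 0.1321]
-169 [np.float64(-0.046), np.float64(-0.107)] [0.4523 0.135 ]
-173 [np.float64(-0.049), np.float64(-0.127)] [0.4518 0.1379]
-177 [np.float64(-0.05), np.float64(-0.146)] [0.4516 0.1408]
```

Tangential force is still only about 1 N, so no stop yet; the rest is a small radius error, which I'll trim inward by 1 mm.

Request:
step_arm --increments '[{"gripper": 10,"xyz": [-0.005,-0.018,0],"turn": [0,0,0]},{"gripper": 10,"xyz": [-0.014,-0.036,0],"turn": [0,0,0]},{"gripper": 10,"xyz": [-0.021,-0.053,0],"turn": [0,0,0]},{"gripper": 10,"xyz": [-0.021,-0.053,0],"turn": [0,0,0]}]'

```text
time_s: 9.55
position: [0.4553, 0.1274, 0.1005]
eef_rot: [[1.0, 0.0, -0.0], [0.0, -1.0, 0.0], [-0.0, -0.0, -1.0]]
force: [3.3, 2.1, -5.9]
width: 0.206
gripper_force: 12.0
```

Request:
step_arm --increments '[{"gripper": 10,"xyz": [-0.007,-0.019,0],"turn": [0,0,0]},{"gripper": 10,"xyz": [-0.013,-0.037,0],"turn": [0,0,0]},{"gripper": 10,"xyz": [-0.017,-0.056,0],"turn": [0,0,0]},{"gripper": 10,"xyz": [-0.017,-0.056,0],"turn": [0,0,0]}]'

```text
time_s: 9.95
position: [0.4528, 0.1359, 0.1005]
eef_rot: [[1.0, 0.0, -0.0], [0.0, -1.0, 0.0], [-0.0, -0.0, -1.0]]
force: [3.2, 0.3, -5.3]
width: 0.206
gripper_force: 12.0
```

Run:
```python
from h import *
snap('side','s3')
a=cv2.imread('pics/s3.png')[170:245,205:345]; cv2.imwrite('pics/c3.png',cv2.resize(a,None,fx=5,fy=5,interpolation=cv2.INTER_CUBIC))
```

```text
(no output)
```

View pics/c3.png

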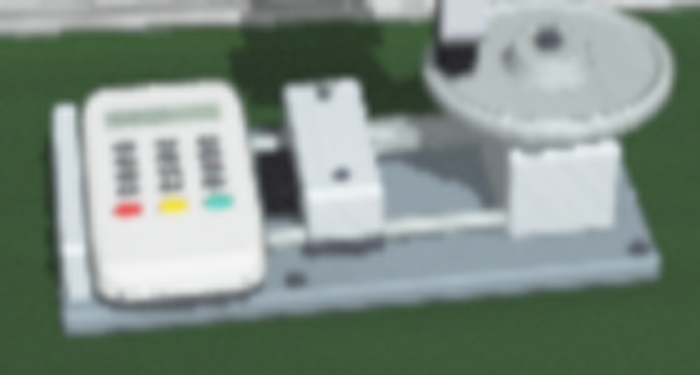

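The nose now reaches the terminal's edge in the picture (x≈262), but there is no stop force yet, so I'll keep winding.

Request:
step_arm --increments '[{"gripper": 10,"xyz": [-0.002,-0.019,0],"turn": [0,0,0]},{"gripper": 10,"xyz": [-0.003,-0.039,0],"turn": [0,0,0]},{"gripper": 10,"xyz": [-0.003,-0.058,0],"turn": [0,0,0]},{"gripper": 10,"xyz": [-0.003,-0.058,0],"turn": [0,0,0]}]'

```text
time_s: 10.4
position: [0.4523, 0.1407, 0.1004]
eef_rot: [[1.0, -0.003, -0.002], [-0.003, -1.0, -0.005], [-0.002, 0.005, -1.0]]
force: [5.0, -9.2, -1.5]
width: 0.206
gripper_force: 12.0
```

The handle lags the command by about 4 mm with 9 N against it. I'll confirm the stop with a small extra push.

Request:
step_arm --increments '[{"gripper": 10,"xyz": [0,-0.013,0],"turn": [0,0,0]},{"gripper": 10,"xyz": [0,-0.013,0],"turn": [0,0,0]},{"gripper": 10,"xyz": [0,-0.013,0],"turn": [0,0,0]}]'

```text
time_s: 10.7
position: [0.4522, 0.1409, 0.1004]
eef_rot: [[1.0, -0.004, -0.002], [-0.004, -1.0, -0.006], [-0.002, 0.006, -1.0]]
force: [4.8, -13.0, -0.1]
width: 0.205
gripper_force: 12.0
```

Hard stop confirmed (13 N, no motion). I'll relax the load, open and rise.

Request:
step_arm --increments '[{"gripper": 10,"xyz": [0.007,0.015,0],"turn": [0,0,0]},{"gripper": 10,"xyz": [0.007,0.032,0],"turn": [0,0,0]},{"gripper": 10,"xyz": [0.007,0.032,0],"turn": [0,0,0]},{"gripper": 40,"xyz": [0.007,0.032,0],"turn": [0,0,0]},{"gripper": 60,"xyz": [0.007,0.032,0],"turn": [0,0,0]},{"gripper": 60,"xyz": [0.007,0.032,0],"turn": [0,0,0]},{"gripper": 60,"xyz": [0.007,0.032,0],"turn": [0,0,0]},{"gripper": 60,"xyz": [0.007,0.032,0],"turn": [0,0,0]}]'

```text
time_s: 11.5
position: [0.4536, 0.1417, 0.1005]
eef_rot: [[1.0, -0.0, 0.0], [-0.0, -1.0, 0.0], [0.0, -0.0, -1.0]]
force: [-0.7, -1.3, -0.1]
width: 0.584
gripper_force: 0.0
```

Request:
step_arm --increments '[{"gripper": 60,"xyz": [0,0,-0.15],"turn": [0,0,0]},{"gripper": 60,"xyz": [0,0,-0.35],"turn": [0,0,0]},{"gripper": 60,"xyz": [0,0,-0.6],"turn": [0,0,0]},{"gripper": 60,"xyz": [0,0,-0.9],"turn": [0,0,0]},{"gripper": 60,"xyz": [0,0,-0.9],"turn": [0,0,0]},{"gripper": 60,"xyz": [0,0,-0.9],"turn": [0,0,0]}]'

```text
time_s: 12.1
position: [0.454, 0.1415, 0.2362]
eef_rot: [[1.0, -0.001, 0.002], [-0.001, -1.0, 0.001], [0.002, -0.001, -1.0]]
force: [-0.5, -0.3, -0.5]
width: 0.602
gripper_force: 0.0
```

Run:
```python
from h import *
snap('side','s4'); im,_=snap('wrist','w4')
a=cv2.imread('pics/s4.png')[150:245,205:345]; a=cv2.resize(a,(640,434),interpolation=cv2.INTER_CUBIC)
cv2.imwrite('pics/c4.png',a)
```

```text
(no output)
```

View pics/c4.png

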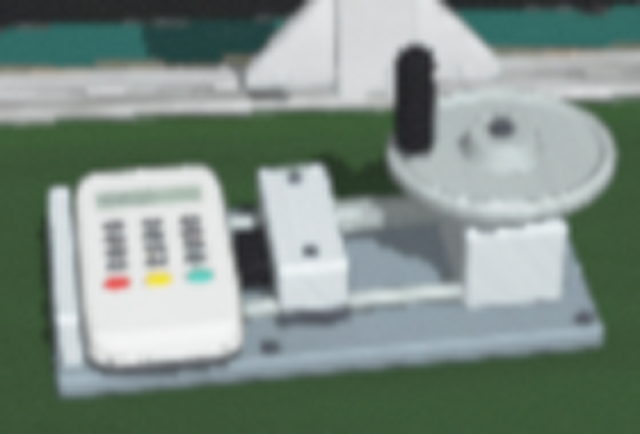

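The nose (x≈236) is against the terminal's edge, the handle at (414,100) stands free and the gripper is clear.

```bash
python3 -c "
from cell import arm
print(arm.close_job())"
```

```text
the job is handed in; nothing more can be done
None
```

I wound the terminal fixture's handwheel clockwise by its handle until the plug hit the hard stop at the terminal (13 N, no further motion), then let go, raised the gripper clear and handed the job in at about 12 s.

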